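# Dip the settling tank and present the gauge rod for reading

## Task

Take the gauge rod from its rest and slide it, tip first, down the slanted dip tube of the settling tank until its collar stops on the mouth of the tube; keep it there for about a second, then draw it fully out. Bring its tip over the middle of the light box and finish while still holding the rod there in the gripper, still and level, the tip about 5 cm above the lit panel and the rod touching nothing but the gripper. Leave the bottles and the beaker where they are.

Things in the scene. Friction and masses are not known exactly. Their poses are not given: they have to be found in the camera images.
- rod: Loose gauge rod, 178 mm long, 60-130 g. Origin: middle of its square grey handle (90 mm long, 16 x 16 mm). Own x runs along the rod from tip to handle end, z up as it lies. Towards the tip (-x): round collar, 30 mm across, 8 mm thick, 45-53 mm from the origin, then a steel shank 8 mm thick, 80 mm long. Starts level in the white rest, axis 72 mm above the table, tip roughly towards the robot.
- rod_tip (a point): Tip of the gauge rod, on its axis, 133 mm from the middle of the handle; the last 6 mm of the shank taper to 4 mm.
- collar_face (a point): Centre of the collar's face that looks to the tip, on the rod's axis, 53 mm from the middle of the handle and 80 mm from the tip.
- tube_mouth (a point): Centre of the mouth of the steel dip tube, 145 mm above the table. Own z points out along the tube's axis: 35 degrees above level, roughly away from the robot; the rod goes in along -z. Flared mouth 22 mm inside, 28 mm outside, narrowing within 15 mm to a 14 mm bore; tube 110 mm long, clear inside. The collar stops on the rim with 80 mm of shank inside.
- panel_top (a point): Centre of the top of the light box's white panel, 40 mm above the table. The light box is fixed, 110 x 110 mm, 40 mm high, z up.
- bottle_a: Loose glass sample bottle, 66 mm across, 146 mm high, origin at the middle of its foot. One of two on the left. Leave alone.
- bottle_b: Same kind of bottle, also on the left, nearer the robot. Leave alone.
- beaker: Loose glass beaker, 72 mm across, 95 mm high, origin at the middle of its foot, at the far right. Leave alone.
- lightbox: The light box itself, see panel_top; origin at the middle of its underside.
- tank: Fixed settling tank carrying the dip tube: white box with metal lid, 176 x 126 mm, 75 mm high. Origin: middle of its underside; the tube's mouth lies above a point 45 mm along its +x. It stands left or right of the light box, the rest on the other side.
- rest: Fixed white rest, foot 170 x 70 x 10 mm, origin at the middle of its underside; the rod's handle middle starts 35-45 mm along its +x. Two notched uprights 50 mm wide carry the rod about 38 mm behind and 90 mm ahead (tipwards) of the handle's middle and reach at most 6 mm above its axis; the handle between is free for fingers from above. Lift the rod straight up.
Things that resemble listed ones, but are neither listed nor needed, are in the scene too. What is shaped like the lightbox but green is not meant. Several things have the shape of the rod; the one meant has the colours described above.

How it is judged:
By the outcome, as a careful person would: the job done as asked, in the order asked, and still so for the second after the job is handed in, while the arm keeps its last pose, push and grip.
It also fails if it takes over 58 s, if anything falls off the work surface, if the arm or the gripper's body presses on something with over 40 N, if the wrist force passes 120 N, or if a joint passes its speed limit or range.

## Robot

A 6-joint arm with a two-finger parallel gripper is mounted at the origin on the work surface. World frame = base frame: x ahead of the robot, y to its left, z up, the work surface at z = 0. Lengths are in m, angles in rad, forces in N, time in s.
With the tool pointing down it reaches from about 0.275 to 0.725 m from the base axis. Payload 15.9 kg.
Tool frame: the origin (TCP) lies where the fingers leave the gripper's body, on its centre line; the fingertips stand 73 mm ahead of it and the grasp point (between the pads) lies 54 mm ahead of it; z points along the fingers, x is the direction in which the jaws open and shut, and the axes are right-handed (so a half turn about z gives the same grasp; the last joint's range is limited). The gripper opens to 85 mm and grips with 20 to 120 N. Pads are 22 mm wide; open, the fingers measure 114 mm over their backs; the gripper's body (76 mm by 85 mm) begins 54 mm behind the grasp point. The pads swing forward as they close: fully open they stand 13 mm farther back than shut.
Start: joints at [1.176, 0.213, -0.034, 1.323, 0, 1.571], TCP at [0.192, 0.462, 0.304] pointing down, gripper open.
Joint ranges: [-2.98, 2.98], [-0.74, 1.72], [-1.14, 1.35], [-2.1, 2.04], [-1.57, 1.44], [-3.14, 3.14]. Speed limits (rad/s): [1.89, 1.89, 2.39, 2.57, 3.14, 3.14].

## Interface

Orientations are given as a rotation vector (axis times angle).
In Python, from plant import readout, imaging, r gives the robot as it stands.
- The arm moves only by the shell command python3 -m inch 'ROWS' [FORCE]. ROWS is JSON, a list that holds one entry, the list of rows, each a list of 5 numbers: the shift along the world's x, y, z in cm, then the turn about the world's z in degrees, then the opening, from 0 (shut) to 1 (fully open). In form: [[[dx, dy, dz, turn, hand], ...]]. A call has 1 to 12 rows; each row is the pose to reach, as a shift and turn from the pose commanded when the call began; what a row does not reach only later rows make up. A row lasts 1/12 s, in which the tool goes at most 41.7 mm and 7.16 degrees, less where a joint would pass 70% of its speed; a pose out of reach is approached as far as the arm can. A call with a gripper value outside its range is refused whole. The fingers move at their own pace and stop on an object; FORCE is the grip in N (left out, the last holds). Time passes only in rows, so rows that repeat a pose let the fingers close. It gives the time, the measured TCP pose, the force and the opening at its end, in the units of the state.
- readout.read_state(): the state, without advancing time (a new reading comes with each control period).
- imaging.read_camera(name): name is "side" or "top" or "wrist"; returns a dict with "color" (420x560x3 uint8, blue, green, red), "fx", "fy", "cx", "cy" (pixels), "position" and "orientation" of the camera in the world. Camera axes: x right, y down, z forward; pixel columns grow to the right and rows downward; lengths in m; the calibration is good to about 2 mm. A picture is of the moment at which its call begins. There is no depth.
- r.close_job(): hands the job in, once; it reports no verdict.
The state is a dict: "clock": time; "qpos": joint angles; "joint_vel": joint speeds; "joint_efforts": joint torques, N m; "eef_pos": TCP position; "orientation": TCP orientation; "force": force on the tool from outside, world axes, zero at the start; "ft_torque": the same for the moment, N m; "gripper_width": opening from 0.0 (shut) to 1.0 (fully open).
Only numpy, scipy, OpenCV 4.12 (cv2) and the standard library are available. Lean on these libraries where they do the work, as an engineer would, in place of code of your own. Each camera call takes 0.05 s, during which the arm holds its last target. There are 200 camera calls.

## Working session

There is one attempt and no reset: what is moved stays moved. The work goes in short steps, Python scripts to look and compute and a shell command to move; the robot and the scene stay as the last step left them, time stands still between calls to the robot, and variables do not carry over. Pictures are saved under pics/ and viewed, about 8 in all and at most 12, crops included, and the job is handed in when it is done.

```bash
mkdir -p pics; ls
cat > h.py <<'E'
import numpy as np, cv2
from scipy.spatial.transform import Rotation as R
from plant import readout, imaging, r
def shot(n,f,crop=None,s=1):
    c=imaging.read_camera(n); im=c["color"]
    np.save('pics/'+f+'.npy',c,allow_pickle=True)
    if crop: im=im[crop[1]:crop[3],crop[0]:crop[2]]
    if s!=1: im=cv2.resize(im,None,fx=s,fy=s,interpolation=cv2.INTER_CUBIC)
    cv2.imwrite('pics/'+f+'.png',im); return c
def load(f): return np.load('pics/'+f+'.npy',allow_pickle=True).item()
def rot(o):
    o=np.array(o,float)
    return R.from_rotvec(o).as_matrix() if o.size==3 else (o if o.shape==(3,3) else R.from_quat(o).as_matrix())
def atz(c,u,v,z):
    d=rot(c["orientation"])@[(u-c["cx"])/c["fx"],(v-c["cy"])/c["fy"],1]
    p=np.array(c["position"]); return p+d*(z-p[2])/d[2]
def proj(c,P):
    q=rot(c["orientation"]).T@(np.array(P)-c["position"]); return c["cx"]+c["fx"]*q[0]/q[2], c["cy"]+c["fy"]*q[1]/q[2]
E
python3 - <<'E'
from h import *
print(readout.read_state())
for n in("top","side"):
    c=shot(n,n+"0",s=1.4); print(n,c["position"],c["orientation"],c["fx"],c["cx"],c["cy"])
E
```

```text
pics
{'clock': 0.0, 'qpos': array([ 1.17603270e+00,  2.13368144e-01, -3.50530224e-02,  1.32350063e+00,
        1.55930666e-05,  1.57082183e+00]), 'joint_vel': array([ 0.00095967,  0.00043582, -0.00027273,  0.00011427, -0.00067138,
       -0.00014778]), 'joint_efforts': array([ 8.24980689e-04, -6.86161137e+01,  4.87116981e+01,  1.78819383e-02,
       -1.41351643e-04,  1.63498595e-05]), 'eef_pos': array([0.19219255, 0.4613077 , 0.30341254]), 'orientation': array([ 2.61345240e+00,  1.74230534e+00, -1.48423396e-03]), 'force': array([ 1.05427287, -0.05700069, -0.11897874]), 'ft_torque': array([-0.02696332,  0.01369916,  0.02918642]), 'gripper_width': 1.0017409220592006}
top [ 0.33264655 -0.0109776   1.53888094] [-2.14516513  2.12249141 -0.13683744] 529.3925327825685 282.45021532131705 207.91809485045275
side [-0.13467572 -0.87547774  0.94462876] [-2.11669472  0.731187   -0.35720174] 463.7027639882182 282.00362631182384 206.22615963425915
```

View pics/top0.png

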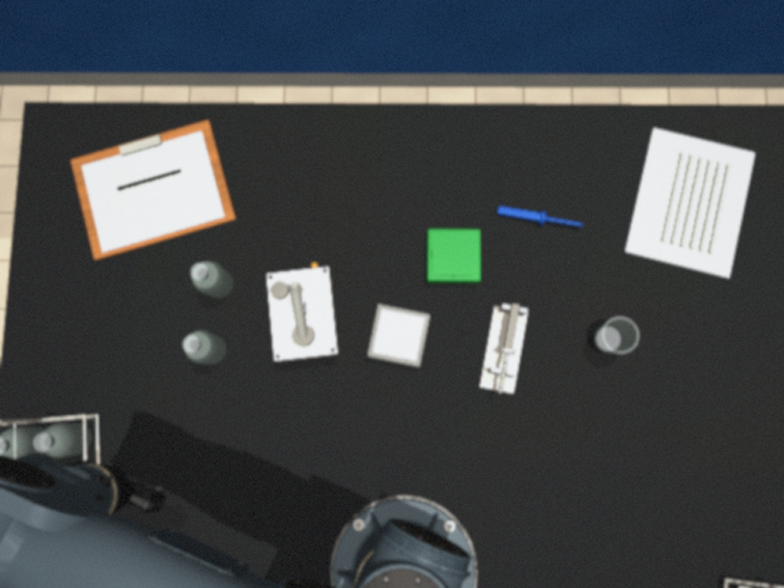

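View pics/side0.png

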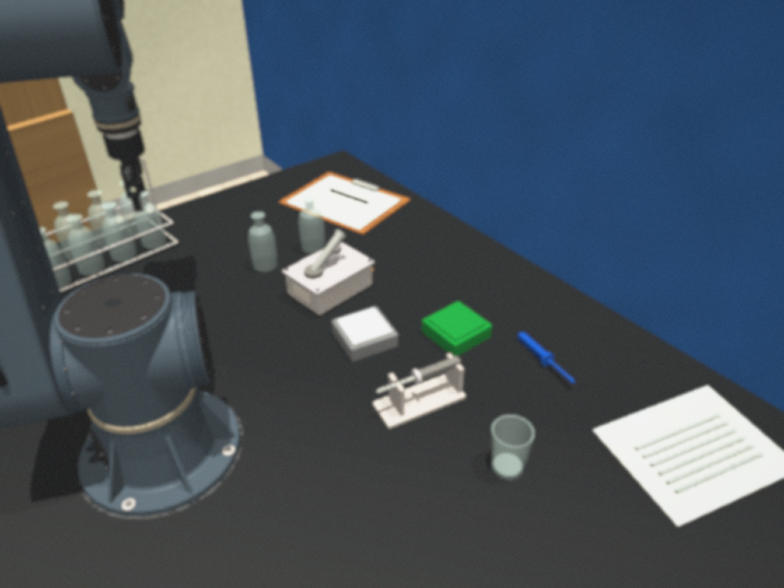

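Run:
```python
from h import *
t=load("top0")["color"]; s=load("side0")["color"]
f=lambda im,x,y,w,h,k:cv2.resize(im[y:y+h,x:x+w],None,fx=k,fy=k,interpolation=cv2.INTER_CUBIC)
a=f(t,180,180,66,84,6);b=f(t,335,205,66,84,6)
cv2.imwrite('pics/crop1.png',np.hstack([a,b]))   # 792x504
a=f(s,195,155,80,75,5);b=f(s,260,245,80,75,5)
cv2.imwrite('pics/crop2.png',np.hstack([a,b]))
```

```text
(no output)
```

View pics/crop1.png

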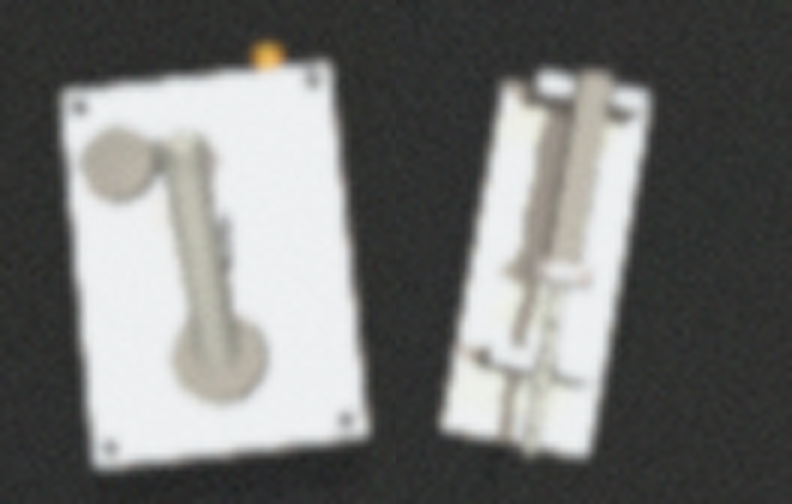

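View pics/crop2.png

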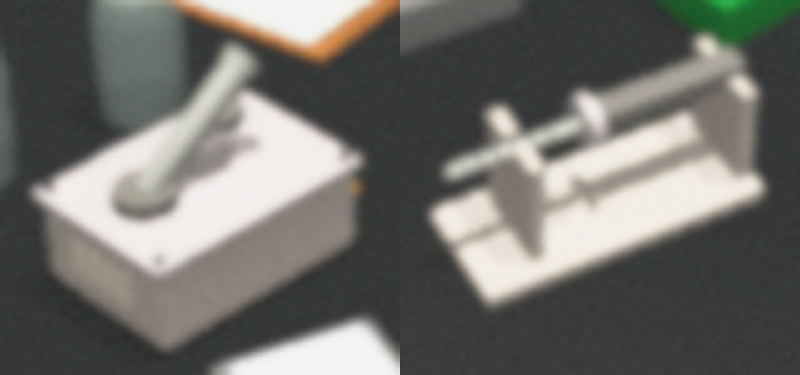

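Run:
```python
from h import *
t=load("top0");s=load("side0")
T=lambda u,v,z,o: atz(t,o+u/6,{180:180,335:205}[o]+v/6,z)
lid=[T(u,v,.075,180) for u,v in((60,90),(332,62),(370,437),(95,470))]
lid=np.array(lid);print("lid",lid.round(4).tolist(),lid.mean(0))
e=lid[0]+lid[1]-lid[2]-lid[3];print("tank yaw",np.degrees(np.arctan2(e[1],e[0])), "sizes",np.linalg.norm(lid[0]-lid[1]),np.linalg.norm(lid[0]-lid[3]))
m=T(185,142,.145,180);fl=T(220,360,.078,180);print("mouth",m,"flange",fl,"yaw",np.degrees(np.arctan2(*(m-fl)[1::-1])))
print("mouth pred", lid.mean(0)+.045*e/np.linalg.norm(e))
print("mouth side",atz(s,195+242/5,155+60/5,.145))
h=T(199,72,.072,335);co=T(169,273,.072,335);tip=T(134,455,.072,335)
print("rod h,co,tip",h,co,tip,np.linalg.norm(h-tip),"yaw",np.degrees(np.arctan2(*(h-tip)[1::-1])))
S=lambda u,v,z:atz(s,260+u/5,245+v/5,z)
print("side",S(340,60,.072),S(190,112,.072),S(50,175,.072))
print("panel",atz(t,399/1.4,335/1.4,.04),"side",atz(s,365/1.4,329/1.4,.04))
```

```text
lid [[0.5873, 0.2828, 0.075], [0.6018, 0.1551, 0.075], [0.4262, 0.1331, 0.075], [0.4097, 0.2598, 0.075]] [0.50625231 0.2076774  0.075     ]
tank yaw 7.266714607671723 sizes 0.12846562778682566 0.17915001637178568
mouth [0.55211913 0.21189365 0.145     ] flange [0.4608213  0.20307786 0.078     ] yaw 5.515426616707031
mouth pred [0.55089087 0.21336937 0.075     ]
mouth side [0.54722632 0.20969865 0.145     ]
rod h,co,tip [ 0.52992247 -0.21732471  0.072     ] [ 0.43649744 -0.20245724  0.072     ] [ 0.35333163 -0.18566352  0.072     ] 0.1794066805969332 yaw -10.16463338844129
side [ 0.53127233 -0.21739971  0.072     ] [ 0.44141143 -0.19766421  0.072     ] [ 0.35528571 -0.18839381  0.072     ]
panel [0.46819571 0.01423167 0.04      ] side [0.4623298  0.00257143 0.04      ]
```

```bash
python3 -m inch '[[[29.4,-67.1,0,12.6,1],[29.4,-67.1,0,12.6,1],[29.4,-67.1,0,12.6,1],[29.4,-67.1,0,12.6,1],[29.4,-67.1,0,12.6,1],[29.4,-67.1,0,12.6,1],[29.4,-67.1,0,12.6,1],[29.4,-67.1,0,12.6,1],[29.4,-67.1,0,12.6,1],[29.4,-67.1,0,12.6,1],[29.4,-67.1,0,12.6,1],[29.4,-67.1,0,12.6,1]]]'; python3 -c "
from h import *
print(readout.read_state())"
```

```text
clock: 1.1
eef_pos: [0.391, 0.0066, 0.304]
orientation: [2.407, 2.019, 0.0]
force: [0.6, 0.2, 0.0]
gripper_width: 1.003
{'clock': 1.1, 'qpos': array([ 1.67086319e-02, -1.09397213e-02, -2.85707501e-01,  1.29582830e+00,
        8.10143257e-05,  1.91618890e-01]), 'joint_vel': array([-1.21956132e+00,  3.63174303e-01,  3.51378591e-01, -1.66103480e-02,
       -1.18751834e-03, -1.20838390e+00]), 'joint_efforts': array([ 13.36776227, -55.68753362,  43.94603848,   1.12267077,
        -0.25470246,   3.06800969]), 'eef_pos': array([0.39097889, 0.00655302, 0.30395004]), 'orientation': array([2.40693212e+00, 2.01888215e+00, 3.24473102e-04]), 'force': array([0.59209186, 0.17813471, 0.04500856]), 'ft_torque': array([ 0.07631477, -0.09788001,  0.0221875 ]), 'gripper_width': 1.0027833747432757}
```

```bash
python3 -m inch '[[[8,-19,-5,0,1],[8,-19,-5,0,1],[8,-19,-5,0,1],[8,-19,-5,0,1],[8,-19,-5,0,1],[8,-19,-5,0,1],[8,-19,-5,0,1],[8,-19,-5,0,1],[8,-19,-5,0,1],[8,-19,-5,0,1]]]'
python3 - <<'E'
from h import *
st=readout.read_state();print(st["qpos"],st["orientation"])
c=shot("wrist","w1",s=1.4);print(c["position"],c["orientation"],c["fx"])
for P in([.486,-.21,.072],[.354,-.187,.072],[.530,-.2175,.072]): print(proj(c,P))
E
```

```text
clock: 1.93
eef_pos: [0.4708, -0.1802, 0.2545]
orientation: [2.405, 2.02, 0.001]
force: [0.5, 0.1, -0.2]
gripper_width: 1.001
[-3.65662915e-01  2.35010870e-01 -1.31533367e-01  1.20355200e+00
  1.03039844e-04 -1.92156873e-01] [2.40513186e+00 2.02025060e+00 6.74891677e-04]
[ 0.38734897 -0.16664595  0.32469906] [2.19903495 1.84550306 0.31027098] 348.15536038163236
(np.float64(250.19212769914247), np.float64(234.74968964563215))
(np.float64(243.57409347978952), np.float64(46.428509298992395))
(np.float64(252.1483625250369), np.float64(284.7594611976547))
```

View pics/w1.png

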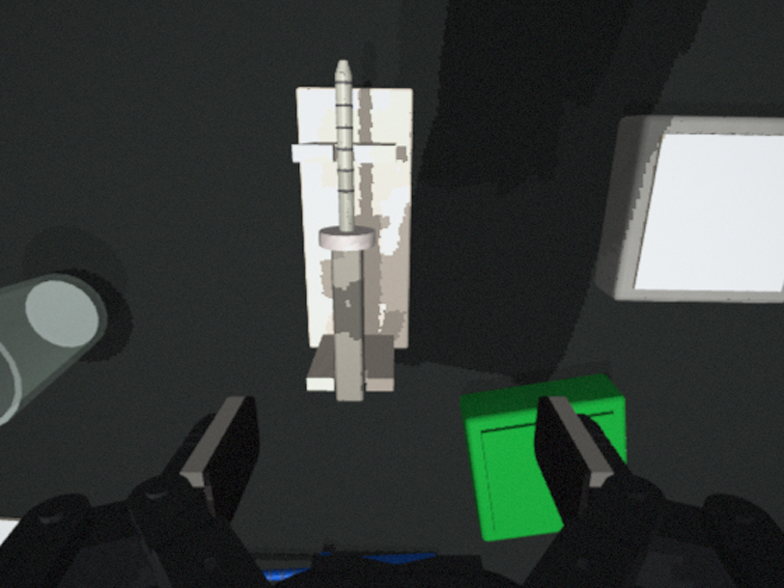

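Run:
```python
from h import *
c=load("w1");f=lambda u,v,z:atz(c,u/1.4,v/1.4,z)
tip=f(343,63,.072);e=f(349,400,.072-.008);co=f(347,235,.072)
k=(f(349,374,.08)) 
print(tip,co,e,np.linalg.norm(tip-e)); d=co-tip;print(np.degrees(np.arctan2(d[1],d[0])));d=e-tip;print(np.degrees(np.arctan2(d[1],d[0])))
print("mid",tip+.133*d/np.linalg.norm(d))
print("panel corners",[f(u,v,.04).round(4) for u,v in((662,135),(636,290))])
```

```text
[ 0.35332852 -0.18589756  0.072     ] [ 0.43371163 -0.20087739  0.072     ] [ 0.53500034 -0.22170192  0.064     ] 0.1853391595631142
-10.556292220343575
-11.149118132181995
mid [ 0.48369683 -0.21159089  0.06625917]
panel corners [array([ 0.415 , -0.0219,  0.04  ]), array([ 0.5038, -0.0375,  0.04  ])]
```

```bash
python3 -m inch '[[[1.4,-3.0,-2,-0.6,1],[1.4,-3.0,-4,-0.6,1],[1.4,-3.0,-7,-0.6,1],[1.4,-3.0,-10,-0.6,1],[1.4,-3.0,-12.8,-0.6,1],[1.4,-3.0,-12.8,-0.6,1],[1.4,-3.0,-12.8,-0.6,1],[1.4,-3.0,-12.8,-0.6,0.6],[1.4,-3.0,-12.8,-0.6,0.5]]]' 40
python3 - <<'E'
from h import *
c=shot("wrist","w2",s=1.4)
E
```

```text
clock: 2.73
eef_pos: [0.486, -0.2115, 0.1281]
orientation: [2.415, 2.005, 0.002]
force: [0.4, -1.1, 0.4]
gripper_width: 0.747
```

View pics/w2.png

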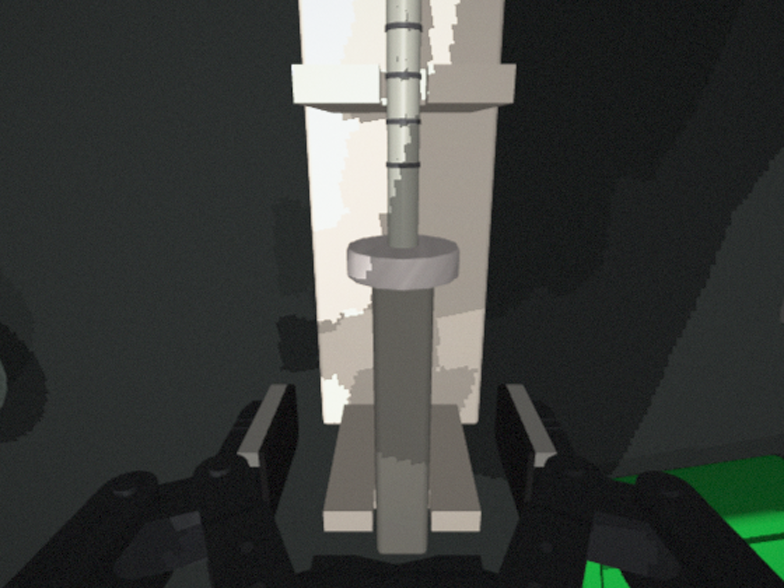

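Handle runs vertically at u≈403 between pads at u≈295 and 510: centred. Close and lift straight up.

```bash
python3 -m inch '[[[0,0,0,0,0],[0,0,0,0,0],[0,0,0,0,0],[0,0,0,0,0],[0,0,0,0,0],[0,0,0,0,0],[0,0,0,0,0],[0,0,0.5,0,0],[0,0,1,0,0],[0,0,4,0,0],[0,0,8,0,0],[0,0,12,0,0]]]' 40; python3 -m inch '[[[0,0,2,0,0],[0,0,2,0,0]]]'
python3 - <<'E'
from h import *
c=shot("wrist","w3");d=shot("side","s3")
im=np.hstack([cv2.resize(c["color"],None,fx=.7,fy=.7),cv2.resize(d["color"][200:347,230:370],None,fx=2,fy=2)])
cv2.imwrite("pics/m3.png",im)
E
```

```text
clock: 3.78
eef_pos: [0.4841, -0.211, 0.2473]
orientation: [-2.416, -2.005, 0.001]
force: [2.1, -0.9, -0.5]
gripper_width: 0.18
clock: 3.95
eef_pos: [0.4864, -0.212, 0.2712]
orientation: [2.413, 2.002, 0.005]
force: [0.0, 0.3, -0.2]
gripper_width: 0.175
```

View pics/m3.png

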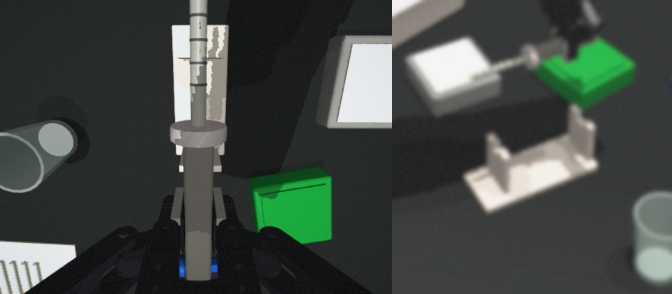

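Rod held level. Move above the tube mouth and look.

```bash
python3 -m inch '[[[19.4,43.8,-1,17,0],[19.4,43.8,-1,17,0],[19.4,43.8,-1,17,0],[19.4,43.8,-1,17,0],[19.4,43.8,-1,17,0],[19.4,43.8,-1,17,0],[19.4,43.8,-1,17,0],[19.4,43.8,-1,17,0],[19.4,43.8,-1,17,0],[19.4,43.8,-1,17,0],[19.4,43.8,-1,17,0],[19.4,43.8,-1,17,0]]]'; python3 -m inch '[[[0,0,0,0,0],[0,0,0,0,0],[0,0,0,0,0],[0,0,0,0,0]]]'
python3 - <<'E'
from h import *
st=readout.read_state();print(st["eef_pos"],st["orientation"],st["qpos"])
c=shot("wrist","w4",s=1.4)
yaw=2*np.arctan2(st["orientation"][1],st["orientation"][0])-np.pi/2;print("rod yaw",np.degrees(yaw))
g=st["eef_pos"]-[0,0,.054]
print("exp tip",np.array(proj(c,g-.133*np.array([np.cos(yaw),np.sin(yaw),0])))*1.4,"exp mouth",np.array(proj(c,[.551,.212,.145]))*1.4)
E
```

```text
clock: 5.05
eef_pos: [0.6789, 0.2308, 0.2529]
orientation: [-2.09, -2.343, 0.004]
force: [0.1, -0.8, -2.2]
gripper_width: 0.179
clock: 5.38
eef_pos: [0.6786, 0.2256, 0.2555]
orientation: [-2.095, -2.34, 0.002]
force: [0.6, 0.3, -0.9]
gripper_width: 0.177
[0.67862741 0.22555945 0.25548419] [-2.09543105e+00 -2.34017415e+00  1.51544626e-03] [ 3.20940885e-01  7.12955810e-01  6.13771474e-01  1.47263570e+00
 -1.53605796e-04  2.10698883e-01]
rod yaw -353.6835940390456
exp tip [ 400.03311837 -112.49991669] exp mouth [400.40933434 -11.66381389]
```

View pics/w4.png

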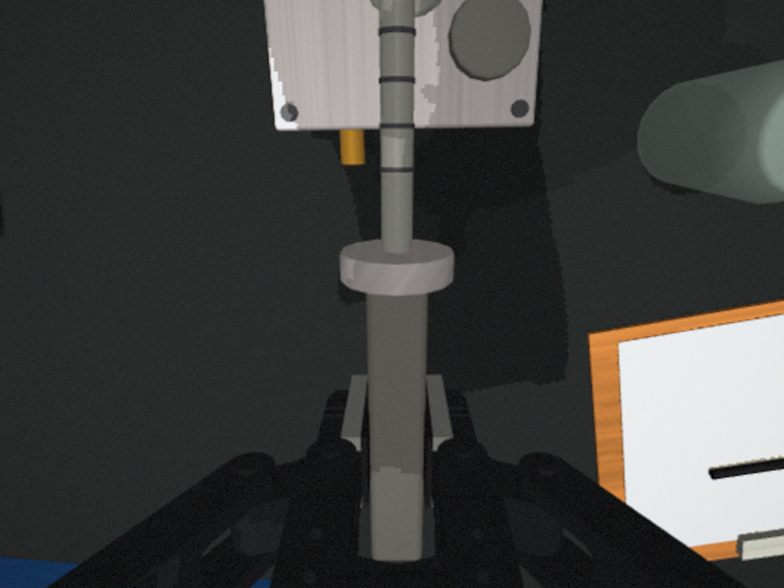

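Run:
```python
from h import *
c=load("w4");f=lambda u,v,z:atz(c,u/1.4,v/1.4,z)
a=f(276,129,.075);b=f(535,125,.075);print(a,b,np.linalg.norm(a-b)); d=b-a; yaw=np.arctan2(d[1],d[0])-np.pi/2;print(np.degrees(yaw))
n=np.array([np.cos(yaw),np.sin(yaw),0]);m=(a+b)/2-.043*n;print("mouth",m)
print("lower rim->mouth",f(405,15,.1335)-.008*n)
print("left/right rim",f(371,0,.145),f(440,0,.145))
for P in (m+[0,0,.07],): print(np.array(proj(c,P))*1.4)
# rod collar and end: check axis u vs yaw
z=.2015
co=f(397,243,z+.0);e=f(396.5,555,z+.008);d=e-co;print(co,e,np.degrees(np.arctan2(d[1],d[0])))
```

```text
[0.59965222 0.15725442 0.075     ] [0.58409959 0.28197302 0.075     ] 0.12568457445065295
7.108188172361587
mouth [0.54920639 0.21429276 0.075     ]
lower rim->mouth [0.5481063  0.21328262 0.1335    ]
left/right rim [0.55529786 0.20289663 0.145     ] [0.55285432 0.2251171  0.145     ]
[408.13889245 -17.17198394]
[0.62164358 0.21860108 0.2015    ] [0.71705591 0.22897678 0.2095    ] 6.206292502944568
```

```bash
python3 -m inch '[[[0.35,0.5,0,0.8,0],[0.35,0.5,-1,0.8,0],[0.35,0.5,-2.5,0.8,0],[0.35,0.5,-4,0.8,0],[0.35,0.5,-5.0,0.8,0],[0.35,0.5,-5.5,0.8,0],[0.35,0.5,-5.5,0.8,0],[0.35,0.5,-5.5,0.8,0],[0.35,0.5,-5.5,0.8,0]]]'
python3 - <<'E'
from h import *
st=readout.read_state();print(st["eef_pos"],st["orientation"],st["force"])
d=shot("side","s5");t=shot("top","t5");c=shot("wrist","w5")
f=lambda im,x,y,w,h,k:cv2.resize(im[y:y+h,x:x+w],None,fx=k,fy=k,interpolation=cv2.INTER_CUBIC)
a=f(d["color"],200,130,75,100,5);b=f(t["color"],180,160,80,100,5)
cv2.imwrite("pics/m5.png",np.hstack([a,b]))
print(proj(d,[.549,.2138,.145]),proj(t,[.549,.2138,.145]))
E
```

```text
clock: 6.18
eef_pos: [0.6827, 0.2317, 0.202]
orientation: [2.078, 2.356, 0.002]
force: [-0.2, 0.5, -0.6]
gripper_width: 0.181
[0.68270895 0.2316713  0.20199759] [2.07770537e+00 2.35553003e+00 1.81992530e-03] [-0.23279178  0.48989377 -0.64997103]
(np.float64(243.14240941777234), np.float64(166.29006575506855)) (np.float64(210.08487558781158), np.float64(204.81274250006803))
```

View pics/m5.png

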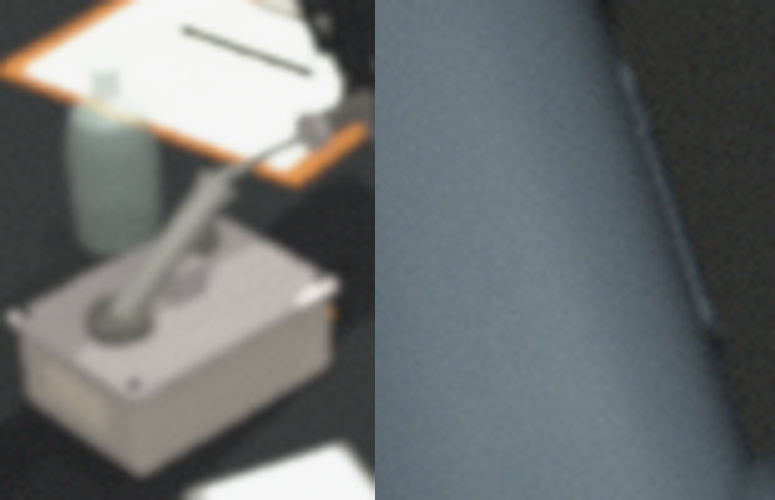

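```bash
python3 -m inch '[[[-0.35,-0.1,-0.2,0,0],[-0.72,-0.19,-0.45,0,0],[-0.72,-0.19,-0.45,0,0],[-0.8,-0.2,0.1,0,0],[-0.86,-0.21,0.57,0,0],[-0.96,-0.22,1.1,0,0],[-1.06,-0.23,1.68,0,0],[-1.06,-0.23,1.68,0,0]]]' 20; python3 -m inch '[[[0,0,0,0,0]]]'
python3 - <<'E'
from h import *
st=readout.read_state();print(st["eef_pos"],st["force"],st["ft_torque"])
shot("side","s6");shot("wrist","w6")
E
```

```text
clock: 7.0
eef_pos: [0.6723, 0.2296, 0.2196]
orientation: [2.077, 2.355, 0.003]
force: [3.0, 0.1, -3.2]
gripper_width: 0.179
clock: 7.08
eef_pos: [0.6722, 0.2295, 0.2184]
orientation: [2.078, 2.356, 0.002]
force: [2.1, -0.2, -2.1]
gripper_width: 0.177
[0.67215134 0.22950527 0.21842582] [ 2.06563601 -0.20000194 -2.14098108] [ 0.04148604 -0.60710589 -0.0023086 ]
```

```bash
python3 -m inch '[[[-0.14,-0.02,0.5,0,0],[-0.31,-0.04,1.04,0,0],[-0.5,-0.06,1.57,0,0],[-0.7,-0.09,2.1,0,0],[-0.93,-0.12,2.6,0,0],[-1.2,-0.15,3.11,0,0],[-1.48,-0.18,3.6,0,0],[-1.77,-0.22,4.09,0,0],[-2.08,-0.26,4.58,0,0],[-2.4,-0.3,5.06,0,0],[-2.4,-0.3,5.06,0,0],[-2.4,-0.3,5.06,0,0]]]'
python3 - <<'E'
from h import *
st=readout.read_state();print(st["eef_pos"],st["force"],st["ft_torque"])
d=shot("side","s7");c=shot("wrist","w7")
f=lambda im,x,y,w,h,k:cv2.resize(im[y:y+h,x:x+w],None,fx=k,fy=k,interpolation=cv2.INTER_CUBIC)
cv2.imwrite("pics/m7.png",np.hstack([f(d["color"],205,105,85,115,4),f(c["color"],100,0,340,345,1.333)]))
E
```

```text
clock: 8.18
eef_pos: [0.6475, 0.2264, 0.2685]
orientation: [-2.078, -2.356, 0.0]
force: [0.9, 0.6, -0.9]
gripper_width: 0.176
[0.6474934  0.22637574 0.26854667] [ 0.87389399  0.60148816 -0.86462196] [ 0.07815671 -0.24329998 -0.03465358]
```

View pics/m7.png

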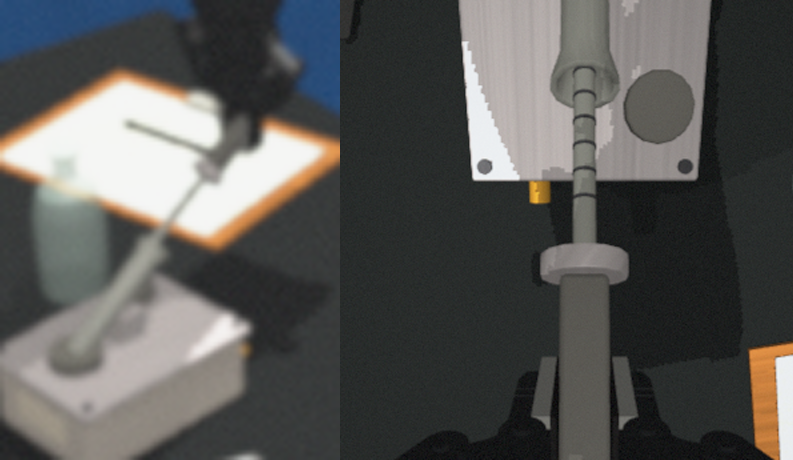

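```bash
python3 -m inch '[[[-0.49,-0.06,-0.34,0,0],[-0.97,-0.12,-0.69,0,0],[-1.46,-0.18,-1.03,0,0],[-1.95,-0.24,-1.38,0,0],[-2.44,-0.3,-1.72,0,0],[-2.92,-0.37,-2.06,0,0],[-3.41,-0.43,-2.41,0,0],[-3.9,-0.49,-2.75,0,0],[-4.38,-0.55,-3.1,0,0],[-4.87,-0.61,-3.44,0,0],[-4.87,-0.61,-3.44,0,0]]]'
```

```text
clock: 9.2
eef_pos: [0.598, 0.2201, 0.233]
orientation: [-2.077, -2.356, 0.002]
force: [-1.0, -0.6, -4.4]
gripper_width: 0.18
```

```bash
python3 -m inch '[[[-0.24,-0.03,-0.17,0,0],[-0.41,-0.05,-0.29,0,0],[-0.41,-0.05,-0.29,0,0]]]'; python3 -m inch '[[[-0.08,-0.01,-0.06,0,0],[-0.08,-0.01,-0.06,0,0]]]';python3 -m inch '[[[-0.08,-0.01,-0.06,0,0],[-0.08,-0.01,-0.06,0,0]]]'; python3 -m inch '[[[-0.12,-0.02,-0.09,0,0],[-0.12,-0.02,-0.09,0,0]]]'
```

```text
clock: 9.45
eef_pos: [0.5947, 0.2198, 0.2308]
orientation: [-2.078, -2.356, 0.001]
force: [1.2, 0.2, -4.5]
gripper_width: 0.186
clock: 9.62
eef_pos: [0.5942, 0.2197, 0.2304]
orientation: [-2.078, -2.356, -0.0]
force: [1.9, 0.2, -2.4]
gripper_width: 0.179
clock: 9.78
eef_pos: [0.5934, 0.2196, 0.2298]
orientation: [2.078, 2.356, 0.0]
force: [2.6, 0.7, -3.2]
gripper_width: 0.181
clock: 9.95
eef_pos: [0.5921, 0.2194, 0.2289]
orientation: [2.078, 2.356, 0.0]
force: [0.5, 0.4, -3.5]
gripper_width: 0.184
```

```bash
for i in 1 2 3; do python3 -m inch '[[[-0.12,-0.015,-0.085,0,0],[-0.12,-0.015,-0.085,0,0]]]' | grep -E 'eef|force'; done
python3 - <<'E'
from h import *
d=shot("side","s8");c=shot("wrist","w8")
f=lambda im,x,y,w,h,k:cv2.resize(im[y:y+h,x:x+w],None,fx=k,fy=k,interpolation=cv2.INTER_CUBIC)
cv2.imwrite("pics/m8.png",np.hstack([f(d["color"],205,105,85,115,4),f(c["color"],100,0,340,345,1.333)]))
E
```

```text
eef_pos: [0.5918, 0.2194, 0.2289]
force: [7.5, 0.3, 1.1]
eef_pos: [0.5915, 0.2194, 0.2289]
force: [12.2, 1.1, 5.9]
eef_pos: [0.5912, 0.2193, 0.2289]
force: [16.1, 1.1, 11.5]
```

View pics/m8.png

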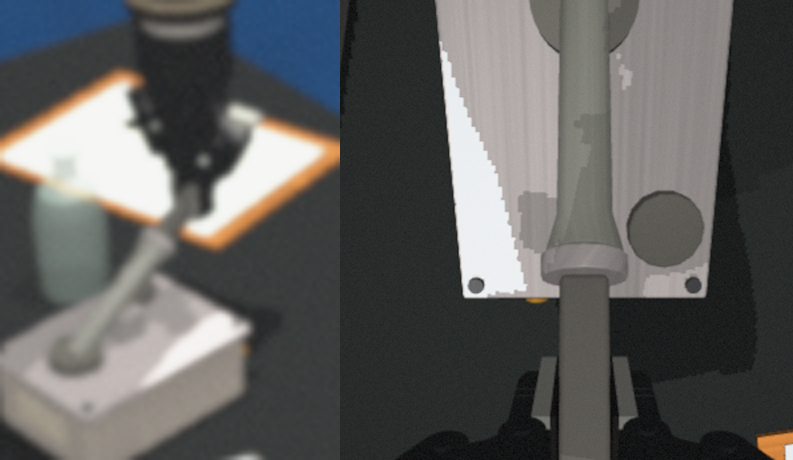

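Collar seated on the rim (wrist view, collar at (585,263) against the flare; ~20 N axial). Hold, then withdraw most of the way.

```bash
python3 -m inch '[[[0,0,0,0,0],[0,0,0,0,0],[0,0,0,0,0],[0,0,0,0,0],[0,0,0,0,0],[0,0,0,0,0],[0,0,0,0,0],[0,0,0,0,0],[0,0,0,0,0],[0,0,0,0,0],[0,0,0,0,0],[0,0,0,0,0]]]' && python3 -m inch '[[[0,0,0,0,0],[0,0,0,0,0],[0.49,0.06,0.34,0,0],[1.0,0.12,0.7,0,0],[1.6,0.2,1.13,0,0],[2.3,0.29,1.62,0,0],[3.0,0.37,2.12,0,0],[3.7,0.46,2.61,0,0],[4.4,0.55,3.1,0,0],[5.0,0.62,3.53,0,0],[5.6,0.7,3.95,0,0],[5.6,0.7,3.95,0,0]]]'; python3 -m inch '[[[0,0,0,0,0],[0,0,0,0,0]]]'
```

```text
clock: 11.55
eef_pos: [0.5912, 0.2193, 0.2288]
orientation: [2.075, 2.352, 0.01]
force: [17.1, 0.8, 11.0]
gripper_width: 0.176
clock: 12.55
eef_pos: [0.6451, 0.226, 0.266]
orientation: [-2.078, -2.356, 0.0]
force: [-0.4, 0.7, -1.4]
gripper_width: 0.176
clock: 12.72
eef_pos: [0.6442, 0.2259, 0.2654]
orientation: [-2.078, -2.356, 0.001]
force: [1.0, -0.2, -1.5]
gripper_width: 0.18
```

```bash
python3 -m inch '[[[0.36,0.05,-0.35,0,0],[0.71,0.09,-0.75,0,0],[1.05,0.13,-1.25,0,0],[1.34,0.17,-1.72,0,0],[1.6,0.2,-2.23,0,0],[1.83,0.23,-2.74,0,0],[2.03,0.25,-3.26,0,0],[2.21,0.28,-3.78,0,0],[2.37,0.3,-4.3,0,0],[2.51,0.31,-4.85,0,0],[2.69,0.34,-5.94,0,0],[2.69,0.34,-5.94,0,0]]]'; python3 -m inch '[[[0.04,0.01,-0.6,0,0],[0.07,0.01,-1.15,0,0],[0.07,0.01,-1.4,0,0],[0.07,0.01,-1.4,0,0]]]';  python3 - <<'E'
from h import *
d=shot("side","s9");c=shot("wrist","w9")
f=lambda im,x,y,w,h,k:cv2.resize(im[y:y+h,x:x+w],None,fx=k,fy=k,interpolation=cv2.INTER_CUBIC)
cv2.imwrite("pics/m9.png",np.hstack([f(d["color"],205,120,85,115,4),f(c["color"],100,0,340,345,1.333)]))
E
```

```text
clock: 13.72
eef_pos: [0.6712, 0.2292, 0.2039]
orientation: [-2.077, -2.355, 0.003]
force: [1.0, 0.3, 0.9]
gripper_width: 0.181
clock: 14.05
eef_pos: [0.672, 0.2294, 0.1917]
orientation: [-2.078, -2.356, 0.001]
force: [0.7, 0.6, 1.4]
gripper_width: 0.181
```

View pics/m9.png

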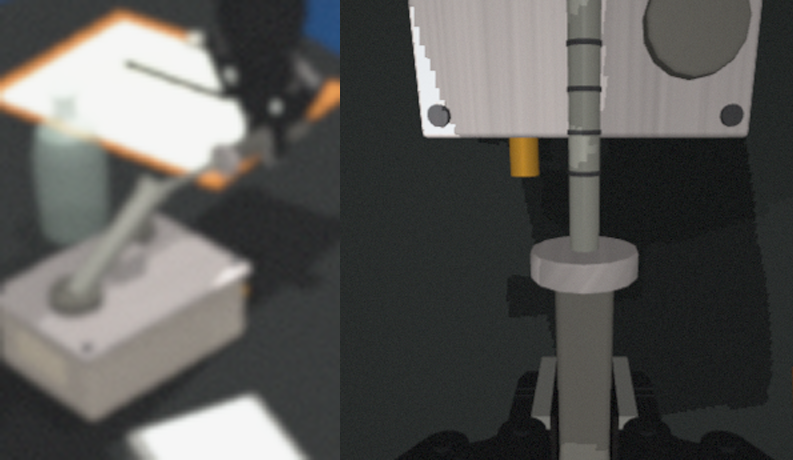

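Run:
```python
from h import *
from scipy.optimize import least_squares
from scipy.signal import find_peaks
def marks(f,u0):
    g=cv2.cvtColor(load(f)["color"],cv2.COLOR_BGR2GRAY).astype(float)
    p=g[:170,u0-5:u0+6].mean(1); q=cv2.GaussianBlur(p[:,None],(1,41),12)[:,0]-p
    k,_=find_peaks(q,height=12,distance=15); out=[]
    for i in k:
        w=np.clip(q[max(0,i-3):i+4],0,None); out.append((w*np.arange(max(0,i-3),max(0,i-3)+len(w))).sum()/w.sum())
    m=cv2.GaussianBlur(g,(0,0),1)[:170]
    return np.round(out,2)
a=marks("w4",284);b=marks("w9",int(100+584/1.333));b7=marks("w7",int(100+584/1.333));print(a,b,b7)
```

```text
[ 20.35  55.92  89.49 121.01] [ 58.79 159.53] [94.09]
```

```bash
cat > fit.py <<'E'
from h import *
from scipy.optimize import least_squares
from scipy.signal import find_peaks
def marks(f,u0=284):
    g=cv2.cvtColor(load(f)["color"],cv2.COLOR_BGR2GRAY).astype(float)
    p=g[:175,u0-5:u0+6].mean(1); q=cv2.GaussianBlur(p[:,None],(1,41),12)[:,0]-p
    k,_=find_peaks(q,height=12,distance=15); out=[]
    for i in k:
        o=max(0,i-3); w=np.clip(q[o:i+4],0,None); out.append((w*np.arange(o,o+len(w))).sum()/w.sum())
    return np.round(out,2)
# level reference w4: camera relative to grasp, rod axis direction n
c=load("w4"); yaw=np.radians(6.3); n=np.array([np.cos(yaw),np.sin(yaw),0]); g=np.array([.6786,.2256,.2555-.0545])
def P(s,th,sl): # mark centre on top of shank
    th=np.radians(th); ax=n*np.cos(th)+np.array([0,0,1])*np.sin(th); up=np.array([0,0,1])*np.cos(th)-n*np.sin(th)
    return proj(c,g-ax*(s+sl)+up*.004)[1]
a=marks("w4")[-4:]
S=[least_squares(lambda s:P(s[0],0,0)-v,[.08]).x[0] for v in a]
def fit(f):
    b=marks(f)[-4:]; r=least_squares(lambda x:[P(s,x[0],x[1]/1000)-v for s,v in zip(S,b)],[0,0]); return b,r.x,r.fun
if __name__=="__main__":
    import sys
    print(np.round(S,4))
    for f in sys.argv[1:]: print(f,*fit(f))
E
python3 fit.py w3 w5 w6 w7 w9
```

```text
[0.1062 0.0961 0.0861 0.0761]
w3 [ 20.35  55.93  89.43 121.27] [-0.13244506 -0.02098901] [-0.0480714   0.02244125  0.15144475 -0.12815494]
w5 [ 20.36  55.94  89.5  121.  ] [ 0.01152571 -0.00174933] [ 0.00734014 -0.01042622 -0.00626269  0.00957725]
w6 [ 30.64  61.87  92.12 121.27] [ 6.74573211 -0.65210733] [-0.03072802  0.03515935  0.03994727 -0.04488983]
w7 [ 86.76 105.8  125.51 145.75] [32.1389494  -4.77835716] [-0.04421505  0.04898557  0.04094272 -0.04544548]
w9 [ 30.69  65.91  99.15 130.32] [-0.5116756  -2.95279521] [-0.01255549  0.02075375  0.00432046 -0.01290027]
```

Fit: rod level (−0.5°), slipped 3 mm in the grip. Draw out level, then up.

```bash
python3 -m inch '[[[0,0,0.1,0,0],[0.4,0.05,0.3,0,0],[0.8,0.1,0.35,0,0],[1.2,0.15,0.4,0,0],[1.5,0.19,0.4,0,0],[1.5,0.19,0.4,0,0],[1.5,0.19,0.4,0,0]]]' 40
python3 - <<'E'
from h import *
st=readout.read_state();print(st["eef_pos"],st["qpos"]);shot("wrist","w10");shot("side","s10")
import fit;print(fit.fit("w10"))
E
```

```text
clock: 14.73
eef_pos: [0.6874, 0.2313, 0.1961]
orientation: [-2.078, -2.356, 0.0]
force: [-0.3, -0.9, -1.2]
gripper_width: 0.179
[0.68736682 0.23134642 0.19611591] [ 3.24667667e-01  7.39478909e-01  5.12729477e-01  1.34438596e+00
 -2.31739881e-05  1.99447479e-01]
(array([ 30.88,  65.93,  98.9 , 130.06]), array([-0.12961261, -2.9323444 ]), array([-0.00394733, -0.02205574,  0.07061514, -0.04527091]))
```

```bash
python3 -m inch '[[[0,0,1.5,0,0],[0,0,3.5,0,0],[0,0,5.5,0,0],[-1,-2,6,0,0],[-2.5,-5,6,0,0],[-4,-9,6,0,0],[-5.5,-12.5,6,0,0],[-7,-16,6,0,0],[-8.3,-18.5,6,0,0],[-9,-20,6,0,0],[-9,-20,6,0,0],[-9,-20,6,0,0]]]'; python3 -m inch '[[[0,0,0,0,0],[0,0,0,0,0],[0,0,0,0,0]]]'
python3 - <<'E'
from h import *
import fit
st=readout.read_state();print(st["eef_pos"],st["orientation"]);c=shot("wrist","w11");t=shot("top","t11");s=shot("side","s11")
print(fit.fit("w11"))
# panel from wrist + side: white blobs
for nm,c in(("w",c),("t",t),("s",s)):
    u,v=proj(c,[.467,.0145,.04]); print(nm,u,v)
    m=(c["color"].min(2)>165).astype(np.uint8)
    k,l,stt,cen=cv2.connectedComponentsWithStats(m)
    for i in range(1,k):
        if stt[i,4]>300: print("  ",stt[i],cen[i],atz(c,*cen[i],.04).round(4))
E
```

```text
clock: 15.83
eef_pos: [0.5969, 0.0306, 0.2569]
orientation: [2.08, 2.354, 0.001]
force: [0.1, -0.2, -2.6]
gripper_width: 0.177
clock: 16.08
eef_pos: [0.5974, 0.0322, 0.2562]
orientation: [-2.077, -2.357, 0.0]
force: [-0.8, -0.5, -1.2]
gripper_width: 0.18
[0.59744215 0.03218022 0.25623202] [-2.07658291e+00 -2.35713075e+00  1.17427856e-04]
(array([ 30.87,  65.94,  99.  , 130.15]), array([-0.22470186, -2.94653097]), array([-0.01193273,  0.00315443,  0.04420397, -0.03609541]))
w 282.4132231726979 26.255917931450853
   [   0    0   50   84 3085] [23.95980551 32.21069692] [ 0.4948 -0.1742  0.04  ]
   [ 198    0   74  100 5734] [239.28862923  45.83449599] [ 0.484  -0.0158  0.04  ]
   [ 296    0   27  103 2115] [307.03593381  44.20425532] [0.4765 0.0342 0.04  ]
   [  442     0   118   233 18104] [502.55501547 129.32213875] [0.5181 0.1993 0.04  ]
t 284.9006444962849 239.70506856831366
   [  2  63  31  21 348] [13.83045977 70.2816092 ] [0.9703 0.8374 0.04  ]
   [170  62  33  11 316] [186.37658228  67.30063291] [0.9814 0.3155 0.04  ]
   [238  63  33  10 320] [253.9625  67.4375] [0.9817 0.1128 0
[... 779 characters left out ...]
8386 0.04  ]
   [ 191  191   44   67 2156] [212.18181818 222.1609462 ] [0.5151 0.2231 0.04  ]
   [ 343  217   34   64 1418] [359.69957687 249.41043724] [ 0.4417 -0.1969  0.04  ]
s 259.6544480066407 232.36005237588597
   [ 129   70   57   57 1818] [158.19856986  99.6210121 ] [0.657  1.0929 0.04  ]
   [ 205  125   71   39 1645] [243.34468085 143.6656535 ] [0.734 0.496 0.04 ]
   [ 203  165   63   43 1034] [234.44680851 189.63346228] [0.5314 0.2511 0.04  ]
   [244 223  38  25 592] [261.95945946 234.60135135] [0.4663 0.0017 0.04  ]
   [ 267  268   65   37 1093] [298.53339433 285.45928637] [ 0.4206 -0.2258  0.04  ]
   [ 424  276  136  100 7826] [495.23319704 323.49680552] [ 0.7149 -0.6168  0.04  ]
```

Run:
```python
from h import *
for f,x in(("top0",(250,205,320,275)),("side0",(230,210,300,262))):
    c=load(f)
    for th in(150,180,200):
        m=np.zeros(c["color"].shape[:2],np.uint8);m[x[1]:x[3],x[0]:x[2]]=(c["color"].min(2)>th)[x[1]:x[3],x[0]:x[2]]
        k,l,s,cen=cv2.connectedComponentsWithStats(m);i=1+np.argmax(s[1:,4])
        pts=cv2.findNonZero((l==i).astype(np.uint8));r=cv2.minAreaRect(pts)
        print(f,th,s[i],cen[i],r,atz(c,*cen[i],.04).round(4))
```

```text
top0 150 [ 264  218   42   43 1340] [284.5358209  239.10597015] ((284.55438232421875, 239.11672973632812), (36.669864654541016, 36.77286911010742), 11.888657569885254) [0.4687 0.0156 0.04  ]
top0 180 [ 265  220   40   40 1187] [284.58466723 238.99326032] ((284.5305480957031, 238.98013305664062), (34.60976028442383, 34.76426696777344), 11.888657569885254) [0.469  0.0154 0.04  ]
top0 200 [ 266  221   38   37 1074] [284.45251397 238.89013035] ((284.44232177734375, 238.7884521484375), (32.947513580322266, 32.75139236450195), 11.309932708740234) [0.4693 0.0158 0.04  ]
side0 150 [239 219  44  30 795] [259.90691824 233.39245283] ((260.22039794921875, 233.11459350585938), (24.04031753540039, 38.59500503540039), 72.47443389892578) [0.4648 0.0101 0.04  ]
side0 180 [240 220  41  27 671] [259.86140089 232.63785395] ((260.0, 232.5), (21.819713592529297, 35.733734130859375), 71.56505584716797) [0.4667 0.0131 0.04  ]
side0 200 [241 220  39  26 621] [259.82608696 232.49758454] ((259.95001220703125, 232.3499755859375), (20.871030807495117, 34.46882247924805), 71.56504821777344) [0.467  0.0137 0.04  ]
```

```bash
python3 -m inch '[[[0.05,-0.1,-1.5,0,0],[0.05,-0.1,-4,0,0],[0.05,-0.1,-6.5,0,0],[0.05,-0.1,-8.5,0,0],[0.05,-0.1,-10,0,0],[0.05,-0.1,-10.8,0,0],[0.05,-0.1,-11.2,0,0],[0.05,-0.1,-11.2,0,0],[0.05,-0.1,-11.2,0,0],[0.05,-0.1,-11.2,0,0],[0.05,-0.1,-11.2,0,0],[0.05,-0.1,-11.2,0,0]]]'; python3 -m inch '[[[0,0,0,0,0],[0,0,0,0,0],[0,0,0,0,0],[0,0,0,0,0],[0,0,0,0,0],[0,0,0,0,0]]]'
python3 - <<'E'
from h import *
import fit
st=readout.read_state();print(st["eef_pos"],st["joint_vel"].round(4));c=shot("wrist","w12");s=shot("side","s12");a=load("side0")
print(fit.fit("w12")); T=st["eef_pos"]-[.131*.992,.131*.125,.0545];print("tip",T)
# tip in side view: expected pixel and dark-on-white column difference vs initial image
u,v=proj(s,T);print("exp side px",u,v)
d=cv2.absdiff(s["color"],a["color"]).max(2);x,y=int(u),int(v)
print(d[y-7:y+8,x-12:x+13])
for nm,b in(("A",(130,180,165,200)),("B",(215,135,235,180)),("beaker",(345,290,385,345))):
    print(nm,np.median(d[b[1]:b[3],b[0]:b[2]]),d[b[1]:b[3],b[0]:b[2]].mean())
E
```

```text
clock: 17.23
eef_pos: [0.598, 0.0304, 0.1451]
orientation: [2.078, 2.356, 0.001]
force: [0.8, -0.1, -1.7]
gripper_width: 0.182
clock: 17.73
eef_pos: [0.5977, 0.0303, 0.1444]
orientation: [-2.078, -2.356, 0.0]
force: [-0.3, -0.1, -1.6]
gripper_width: 0.178
[0.59770185 0.03034605 0.14443961] [-0.0002  0.0003  0.      0.0003 -0.0001  0.0002]
(array([ 30.9 ,  65.89,  99.02, 130.05]), array([-0.15282765, -2.93916316]), array([-0.01635011,  0.03782865, -0.02076703, -0.00098334]))
tip [0.46774985 0.01397105 0.08993961]
exp side px 259.37672198403493 219.419734620521
[[ 1  2  0  4  4  2  2  1  6  4  5  5 10 12 15 17 15 10  6  8 21 35 50 60
  65]
 [ 1  2  2  2  4  5  3  5  7 10 11 14 14 22 14 13  9 12 25 37 52 64 64 62
  55]
 [ 1  1  6  5  3  5  8 11  9 14 16 20 22 16 13  3 23 46 61 69 74 73 60 45
  27]
 [ 2  4  8  9 13  9 10 17 15 17 18 21 20  9  6 28 50 80 87 84 69 59 42 21
   3]
 [ 5 11 13  9 14 21 19 20 17 16 22 15  5 15 39 59 72 84 80 67 43 26  3  6
  15]
 [12 14 17 18 19 22 22 21 22 20 20 13 19 48 66 74 72 65 47 23  3 14 22 19
  18]
 [14 22 22 16 22 25 24 19 18 22 17  4 35 62 70 64 43 13 14 35 40 39 34 25
  23]
 [20 21 21 21 22 20 22 22 19 23 17  4 25 39 31  9 26 48 64 69 68 60 46 36
  24]
 [18 20 21 20 18 23 18 24 24 23 28 25 23 24 39 55 73 85 93 94 90 79 67 48
  36]
 [19 21 17 23 25 22 25 26 31 40 49 57 66 74 86 94 96 95 93 92 93 94 83 62
  41]
 [17 19 25 24 30 33 43 48 59 69 80 89 92 95 94 93 91 89 88 88 90 93 92 78
  58]
 [26 27 36 43 56 62 72 79 90 97 96 94 92 90 87 87 88 87 87 86 88 89 92 89
  67]
 [47 52 66 73 81 94 95 94 94 91 91 88 88 86 86 85 85 85 84 86 87 85 83 83
  73]
 [76 86 93 94 94 94 93 90 88 89 87 86 87 87 84 80 78 82 85 83 81 77 70 70
  73]
 [96 94 92 92 89 88 87 87 87 89 86 86 84 85 81 76 76 77 81 78 70 66 60 58
  63]]
A 3.0 6.3428571428571425
B 3.0 3.5722222222222224
beaker 4.0 3.7227272727272727
```

```bash
python3 -c "
from plant import r
print(r.close_job())"
```

```text
the job is handed in; nothing more can be done
None
```

The job is handed in at about 18 s on the clock, with the rod held level and its tip 5 cm above the middle of the light box.

**Insertion:** The moves can't tilt the tool, so I swung the rod in a light grip against the tube mouth to match the 35° slant, then slid it in. The collar stopped on the rim with about 20 N along the axis, and the wrist picture showed it seated. I held it there for a little over a second.

**Withdrawal:** I drew the rod back, levelled it against the lower lip of the mouth, pulled it fully out and carried it to the light box.

**Last checks:**
- **Tip position:** It works out at (0.468, 0.014, 0.090) m. The panel centre measured (0.468, 0.015, 0.040) m, so the tip is on centre and 50 mm up. The side view agrees to about 1 pixel.
- **Level and still:** The shank marks give −0.15° of tilt, and joint speeds are essentially zero.
- **Touching nothing:** The wrist force is about 1.6 N, slightly more than the rod's own weight. I put this down to sensor offset, as the side view showed nothing near the rod.
- **Bottles and beaker:** The side view shows no sign that they moved.

**Imperfections:**
- The rod slid about 3 mm in the grip during the job; I allowed for this in the final position.
- The tube's lower lip seemed about 3 mm lower than my measurement, with no effect on the result.
- I used all 12 picture views, so the final checks were numerical only.

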